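# Row of drilled cores by length

### The arm

A 6-joint arm with a two-finger parallel gripper is mounted at the origin on a cart in front of the work surface, level with it; the furniture and walls round the work are solid. World frame = base frame: x ahead of the robot, y to its left, z up, the work surface at z = 0. Lengths are in mm, angles in rad, forces in N, time in s.
With the tool pointing down it reaches from about 400 to 925 mm from the base axis. Payload 12.5 kg.
Tool frame: the origin (TCP) lies midway between the tips of the shut fingers; the grasp point (between the pads) lies 19 mm behind it; z points along the fingers, y is the line along which they close (so a half turn about z gives the same grasp; the last joint's range is limited). The gripper opens to 95 mm and grips with 3 to 60 N. Pads are 20 mm wide; open, the fingers measure 119 mm over their backs; the gripper's body (75 mm by 180 mm) begins 59 mm behind the grasp point.
Start: joints at [-1.434, 0.491, 1.559, -0, 1.092, -0.106], TCP at [150.286, -606.68, 214.661] pointing down, gripper open.
Joint ranges: [-3.1, 3.1], [-0.84, 2.19], [0.05, 2.79], [-1.13, 4.28], [0.06, 2.93], [-2.69, 2.69]. Speed limits (rad/s): [2.22, 2.22, 2.79, 3.14, 3.14, 3.14].

### API

Orientations are given as [roll, pitch, yaw] about the fixed x, y, z axes, in that order (R = Rz(yaw) Ry(pitch) Rx(roll)).
In Python, from cell import state, viewer, env, models gives the robot as it stands. The module is installed in compiled form; this text tells all that it offers.
- The arm moves only by the tool arm_command, never from a script. Its argument "rows" is a list of rows, each a list of 2 entries, a list of its own where there are three numbers: the shift along the tool's x, y, z normalised to -1 to 1, where 1 is 0.25 m, then the turn about the tool's z normalised to -1 to 1, where 1 is pi rad. A call has exactly 5 rows; each row shifts and turns the commanded pose from where the row before left it, along the tool's axes as they then stand; what a row does not reach is not made up. A row lasts 1/10 s, in which the tool goes at most 50 mm and 8.59 degrees, less where a joint would pass 70% of its speed; a pose out of reach is approached as far as the arm can. A call with a number of a shift or a turn outside -1 to 1 is refused whole. A call with a gripper value outside its range is refused whole. "claw" is the opening, from 0 (shut) to 1 (fully open), set as the call begins (left out, the last holds). The fingers move at their own pace and stop on an object; the grip force is fixed at half the most. Time passes only in rows, so rows that do not move let the fingers close, or fill a call up. It gives the time, the measured TCP pose, the force, the opening and the grip force at its end, in the units of the state.
- state(): the state, without advancing time (a new reading comes with each control period).
- viewer.read_camera(name): name is "scene" or "top" or "wrist"; returns (picture, depth): 480x640x3 uint8, red, green, blue; 480x640 float32, mm along the optical axis (not along the pixel's ray), 0 where there is no reading.
- viewer.get_calibration(name): a dict with "camera_matrix" (3x3 intrinsics, pixels), "world_to_cam" (4x4, takes a point from world to camera coordinates). Camera axes: x right, y up, looking along -z (the intrinsics and any distortion apply to the point x, -y, -z); pixel columns grow to the right and rows downward; lengths in mm; the calibration is good to about 2 mm. The wrist camera is an equidistant fisheye: a pixel r from the principal point sees the ray r / f radians off the axis. A picture is of the moment at which its call begins: read the wrist's pose just before it. get_calibration takes no time and is no camera call; for the wrist camera it gives the pose at the moment of the call.
- env.job_done(): hands the job in; it is judged then, once.
Trained networks look in the newest picture that a camera, given by its name, has taken for a name from the list of things; names that differ only in an ending like _2 or _b are one class to them, and where a whole thing is asked for, a point or a joint stands for the part that bears it (a point fixed in the world has none). Each returns a list of dicts, best first, with "confidence" (0 to 1); they miss things now and then, are a little off and sometimes report something else, mostly with a low value. They report only what shows in the picture. A call takes as long as a camera call. They do not tell look-alikes from the thing itself.
- models.search_frame(camera, label): "position" ([x, y, z] in mm, in world coordinates, good to about 4 mm: the middle of the surface that is visible of it).
- models.mark_of(camera, label): "position" ([x, y, z] in mm, in world coordinates, good to about 4 mm: a listed point, or the origin of a listed thing).
The state is a dict: "t": time; "joints": joint angles; "qvel": joint speeds; "tau": joint torques, N m; "eef_pos": TCP position; "tcp_rot": TCP orientation; "ft_force": force on the tool from outside, world axes, zero at the start; "moment": the same for the moment, N m; "opening": opening from 0.0 (shut) to 1.0 (fully open); "grip_force": force on a finger pad.
Only numpy, scipy, OpenCV 4.12 (cv2) and the standard library are available. Lean on these libraries where they do the work, as an engineer would, in place of code of your own. Each camera call takes 0.05 s, during which the arm holds its last target. There are 200 camera calls.

### The job

Stand the four loose concrete cores from the front of the bench on the aluminium rail in order of height, one upright and centred on each blue pad: the shortest on the pad next to the rail's red end, then each taller than the one before, the tallest at the other end. Leave the brown pebble among them where it lies.

Things in the scene. Friction and masses are not known exactly. Their poses are not given: they have to be found in the camera images.
- core_0_mid (a point): Centre (half-way up) of the shortest core: an upright grey concrete cylinder with coloured stone flecks and pale flat ends, 40 mm across and 24 mm tall, about 0.07 kg, standing on the bench; the centre is 12 mm above its underside, its z axis up. The four cores differ only in height: 24, 38, 52 and 66 mm.
- core_1_mid (a point): Centre (half-way up) of the second shortest core: an upright grey concrete cylinder with coloured stone flecks and pale flat ends, 40 mm across and 38 mm tall, about 0.11 kg, standing on the bench; the centre is 19 mm above its underside, its z axis up. The four cores differ only in height: 24, 38, 52 and 66 mm.
- core_2_mid (a point): Centre (half-way up) of the second tallest core: an upright grey concrete cylinder with coloured stone flecks and pale flat ends, 40 mm across and 52 mm tall, about 0.15 kg, standing on the bench; the centre is 26 mm above its underside, its z axis up. The four cores differ only in height: 24, 38, 52 and 66 mm.
- core_3_mid (a point): Centre (half-way up) of the tallest core: an upright grey concrete cylinder with coloured stone flecks and pale flat ends, 40 mm across and 66 mm tall, about 0.19 kg, standing on the bench; the centre is 33 mm above its underside, its z axis up. The four cores differ only in height: 24, 38, 52 and 66 mm.
- pad_0_top (a point): Centre of the top face of a round blue pad, 54 mm across, its top 15 mm above the bench, fixed on the rail: the end pad at the rail's right (-y) end, as seen from the robot. The four pads stand in a straight row, 72 mm from centre to centre. Its x axis lies across the rail, its y axis along it.
- pad_1_top (a point): Centre of the top face of a round blue pad, 54 mm across, its top 15 mm above the bench, fixed on the rail: the second pad from the rail's right (-y) end, as seen from the robot. The four pads stand in a straight row, 72 mm from centre to centre. Its x axis lies across the rail, its y axis along it.
- pad_2_top (a point): Centre of the top face of a round blue pad, 54 mm across, its top 15 mm above the bench, fixed on the rail: the third pad from the rail's right (-y) end (second from the left), as seen from the robot. The four pads stand in a straight row, 72 mm from centre to centre. Its x axis lies across the rail, its y axis along it.
- pad_3_top (a point): Centre of the top face of a round blue pad, 54 mm across, its top 15 mm above the bench, fixed on the rail: the end pad at the rail's left (+y) end, as seen from the robot. The four pads stand in a straight row, 72 mm from centre to centre. Its x axis lies across the rail, its y axis along it.
- red_strip: Flat red strip, 64 x 18 mm and 3 mm thick, fixed across the top of the rail at one of its two ends, its centre 42 mm past the centre of the end pad; it marks the end where the shortest core goes. Its origin is at the centre of its underside, 12 mm above the bench. A black strip of the same shape is at the rail's other end. The rail is a fixed aluminium bar, 324 mm long, 70 mm wide, 12 mm high.
- pebble_mid (a point): Centre (half-way up) of a loose brown pebble, about 52 x 53 mm and 26 mm high, lying on the bench among the cores (the five lie at least 70 mm apart, centre to centre). Not part of the row.
Things that resemble listed ones, but are neither listed nor needed, are in the scene too. What is shaped like the part that bears core_3_mid but green or orange is not meant.

How it is judged (in metres and radians):
At the end, for the whole second after the job is handed in: Each core stands upright (within 0.1 rad) and released on its own pad, its centre within 12 mm of the pad's centre: the shortest on the pad next to the red end of the rail, then the second shortest, the second tallest, and the tallest on the pad farthest from it (((horizontal distance between red_strip and pad_0_top below 0.06 m and horizontal distance between core_0_mid and pad_0_top below 0.012 m and horizontal distance between core_1_mid and pad_1_top below 0.012 m and horizontal distance between core_2_mid and pad_2_top below 0.012 m and horizontal distance between core_3_mid and pad_3_top below 0.012 m) or (horizontal distance between red_strip and pad_3_top below 0.06 m and horizontal distance between core_0_mid and pad_3_top below 0.012 m and horizontal distance between core_1_mid and pad_2_top below 0.012 m and horizontal distance between core_2_mid and pad_1_top below 0.012 m and horizontal distance between core_3_mid and pad_0_top below 0.012 m)) and height (world z) of core_0_mid between 0.024 and 0.031 m and height (world z) of core_1_mid between 0.031 and 0.038 m and height (world z) of core_2_mid between 0.038 and 0.045 m and height (world z) of core_3_mid between 0.045 and 0.052 m and angle between each of core_0_mid, core_1_mid, core_2_mid, core_3_mid's own z axis and vertical below 0.1 rad); the robot touches nothing.
It fails at once if the brown pebble is moved more than 20 mm (distance of pebble_mid from where it was at the start of the episode above 0.02 m).
It also fails if it takes over 90 s, if anything falls off the work surface, if the arm or the gripper's body presses on something with over 40 N, if the wrist force passes 120 N, or if a joint passes its speed limit or range.

## Working session

There is one attempt and no reset: what is moved stays moved. The work goes in short steps, Python scripts to look and compute and a tool call to move; the robot and the scene stay as the last step left them, time stands still between calls to the robot, and variables do not carry over. Pictures are saved under pics/ and viewed, at most 14 in all, crops included, and the job is handed in when it is done.

Besides the shell and the picture viewer there is one more tool, called after "Request:" as name([rows], argument=value, ...), one row to a line, values as JSON. arm_command: Moves the arm, as the interface text tells. Scaled input: -1 to 1 covers 0.25 m each way for a shift and pi rad each way for a turn. Its arguments: {"type":"object","properties":{"rows":{"type":"array","items":{"type":"array"}},"claw":{"type":"number"}},"required":["rows"]}

```bash
mkdir -p pics; python3 - <<'E'
from cell import state, viewer, models
import cv2
s=state(); print(s['t'],s['eef_pos'],s['tcp_rot'],s['opening'])
for c in ['scene','top']:
    p,d=viewer.read_camera(c); cv2.imwrite(f'pics/{c}0.png',p[...,::-1])
    for l in ['core_0_mid','core_1_mid','core_2_mid','core_3_mid','pad_0_top','pad_3_top','red_strip','pebble_mid']:
        print(c,l,[([round(float(v)) for v in r['position']],round(r['confidence'],2)) for r in models.mark_of(c,l)])
E
```

```text
0.0 [ 150.21637365 -606.41768818  214.06163296] [-3.14047690e+00 -9.14025452e-05  2.42780283e-01] 0.9990647356258137
scene core_0_mid [([440, 39, 11], 0.73)]
scene core_1_mid [([455, 277, 20], 0.76)]
scene core_2_mid [([461, 134, 27], 0.85)]
scene core_3_mid [([361, 116, 36], 0.92), ([458, 428, 31], 0.77)]
scene pad_0_top [([659, 131, 12], 0.57)]
scene pad_3_top [([590, 260, 11], 0.66), ([553, 323, 18], 0.62)]
scene red_strip [([526, 358, 10], 0.69)]
scene pebble_mid [([417, 204, 12], 0.95)]
top core_0_mid [([440, 39, 12], 0.59), ([395, 350, 34], 0.57)]
top core_1_mid [([457, 281, 19], 0.85)]
top core_2_mid [([464, 129, 27], 0.67)]
top core_3_mid [([363, 116, 32], 0.83), ([460, 429, 31], 0.72), ([393, 348, 33], 0.71), ([551, 322, 15], 0.46)]
top pad_0_top [([660, 133, 10], 0.8), ([460, 131, 28], 0.45)]
top pad_3_top [([552, 320, 15], 0.65)]
top red_strip [([530, 356, 13], 0.88)]
top pebble_mid [([418, 207, 11], 0.92)]
```

View pics/top0.png

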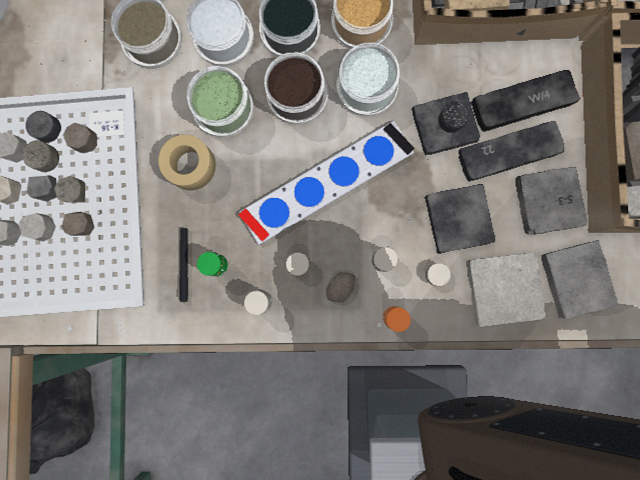

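View pics/scene0.png

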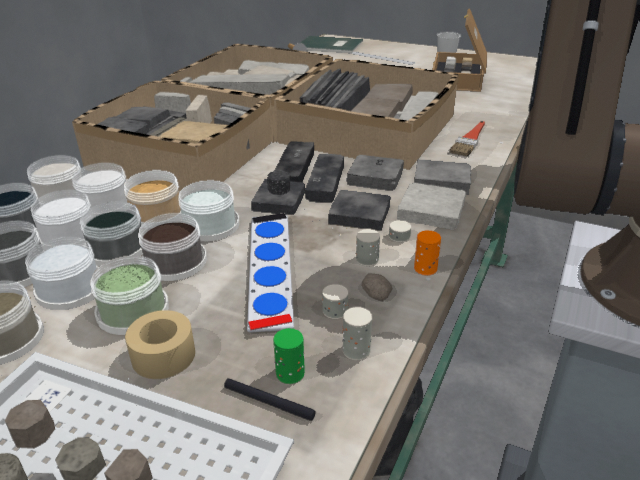

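The top view shows four grey cores with pale ends at (297,263), (385,258), (438,273) and (256,300). The look-alikes are the green cylinder at (210,263) and the orange one at (398,319); the pebble is at (341,287). The red end of the rail is at (253,226). The jars and the pegboard samples are not candidates. Next I'll get exact centres from depth, plus one close crop to check the choice.

```bash
cat > h.py <<'E'
from cell import state, viewer
import numpy as np, cv2
def world(cam):
    p,d=viewer.read_camera(cam); c=viewer.get_calibration(cam)
    K=np.array(c['camera_matrix']); T=np.linalg.inv(np.array(c['world_to_cam']))
    v,u=np.mgrid[:480,:640]; d=d.astype(float)
    X=np.stack([(u-K[0,2])/K[0,0]*d,-(v-K[1,2])/K[1,1]*d,-d,np.ones_like(d)],-1)@T.T
    return p,d,X[...,:3]
def blobs(mask,X,n=30):
    k,l,st,ce=cv2.connectedComponentsWithStats(mask.astype(np.uint8))
    for i in range(1,k):
        if st[i,4]>n:
            q=X[l==i]; c,(w,h),a=cv2.minAreaRect(q[:,:2].astype(np.float32))
            print(ce[i].round(),'n',st[i,4],'mean',q.mean(0).round(1),'rect',np.round(c,1),round(w),round(h),'zmed',np.median(q[:,2]).round(1))
def cores(X,p):
    for n,(x,y),h in [('c0',(440,39),24),('c1',(457,281),38),('c2',(464,129),52),('c3',(394,349),66)]:
        m=(np.hypot(X[...,0]-x,X[...,1]-y)<40)&(abs(X[...,2]-h)<5)
        print(n); blobs(m,X)
def pads(X,p):
    r=p.astype(int); print('pads'); blobs((r[...,2]>150)&(r[...,0]<110)&(abs(X[...,2]-15)<12)&(X[...,0]>400),X,100)
    print('red'); blobs((r[...,0]>150)&(r[...,1]<80)&(r[...,2]<90)&(abs(X[...,2]-15)<12)&(X[...,0]>450),X,50)
E
python3 - <<'E'
from h import *
for c in ['top','scene']:
    p,d,X=world(c); print(c); cores(X,p); pads(X,p)
    if c=='top': cv2.imwrite('pics/crop1.png',cv2.resize(p[190:340,190:470,::-1],None,fx=2.8,fy=2.8))
E
```

```text
top
c0
[438. 274.] n 424 mean [436.4  38.7  25. ] rect [436.8  38.6] 39 38 zmed 25.1
c1
[297. 264.] n 413 mean [457.3 280.7  39.2] rect [456.9 280.6] 38 38 zmed 39.3
c2
[385. 259.] n 438 mean [462.8 132.1  53. ] rect [462.7 132.4] 39 37 zmed 53.0
c3
[256. 303.] n 456 mean [393.1 348.   67. ] rect [393.1 348.1] 39 38 zmed 67.0
pads
[378. 150.] n 691 mean [657.8 135.5  16.2] rect [658.  135.7] 52 53 zmed 16.2
[343. 171.] n 686 mean [621.9 197.8  16.2] rect [622.  197.7] 52 52 zmed 16.2
[309. 191.] n 684 mean [586.  259.8  16.1] rect [586.2 259.4] 50 53 zmed 16.2
[274. 212.] n 698 mean [549.8 322.2  16.1] rect [549.8 322. ] 52 51 zmed 16.1
red
[253. 224.] n 345 mean [529.4 358.8  16. ] rect [529.4 358.8] 63 18 zmed 16.0
scene
c0
[400. 227.] n 253 mean [436.3  41.3  24.2] rect [437.2  38.8] 39 42 zmed 24.7
c1
[335. 293.] n 402 mean [457.3 283.5  38.3] rect [458.1 281.6] 41 40 zmed 38.7
c2
[368. 236.] n 293 mean [462.7 135.2  52.3] rect [464.7 132.9] 39 42 zmed 52.7
c3
[357. 318.] n 504 mean [392.9 350.7  66.3] rect [393.6 349.3] 40 40 zmed 66.6
pads
[269. 229.] n 356 mean [657.7 137.   16.1] rect [657.7 135.7] 52 53 zmed 16.1
[269. 251.] n 417 mean [621.5 199.4  16.2] rect [622.8 197.9] 52 54 zmed 16.2
[270. 276.] n 500 mean [585.7 261.3  16. ] rect [586.9 260.6] 53 55 zmed 16.0
[270. 304.] n 603 mean [549.7 323.7  15.8] rect [550.4 322.5] 53 53 zmed 15.9
red
[270. 321.] n 323 mean [529.3 359.9  15.9] rect [529.6 359.1] 63 20 zmed 15.9
```

View pics/crop1.png

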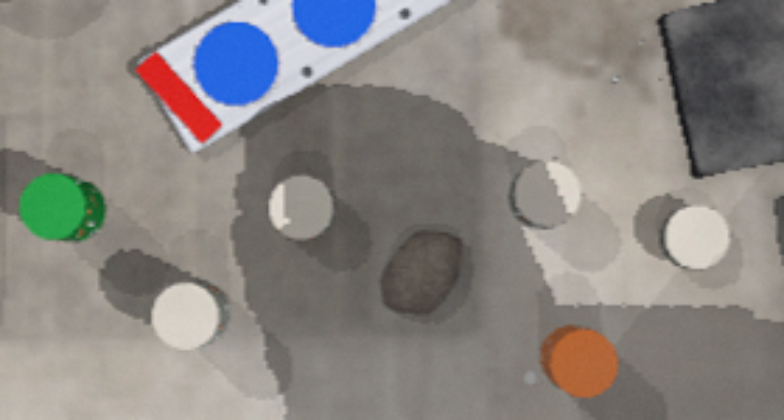

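The crop confirms the four grey cores with pale tops: c3 at (187,315), c1 at (300,207), c2 at (547,193) and c0 at (697,237). Green, orange and the pebble are excluded. Now I'll turn to yaw 120° (fingers close across the rail) and go to c0.

Request:
arm_command([
  [[0,0,0],-0.0453],
  [[0,0,0],-0.0453],
  [[0,0,0],-0.0453],
  [[0,0,0],-0.0453],
  [[0,0,0],-0.0453],
], claw=1)

```text
t: 1.5
eef_pos: [150.3, -606.7, 214.7]
tcp_rot: [3.142, 0.0, 0.96]
ft_force: [0.4, 0.7, 0.1]
opening: 1.001
grip_force: 0.0
```

Request:
arm_command([
  [[0,0,0],-0.0453],
  [[0,0,0],-0.0453],
  [[0,0,0],-0.0453],
  [[0,0,0],-0.0453],
  [[0,0,0],-0.0453],
])

```text
t: 2.0
eef_pos: [150.3, -606.7, 214.7]
tcp_rot: [-3.142, 0.0, 1.672]
ft_force: [-0.3, 0.7, 0.1]
opening: 0.999
grip_force: 0.0
```

Request:
arm_command([
  [[0,0,0],-0.0453],
  [[0,0,0],-0.0453],
  [[0,0,0],-0.0453],
  [[0,0,0],0],
  [[0,0,0],0],
])

```text
t: 2.5
eef_pos: [150.3, -606.7, 214.7]
tcp_rot: [-3.142, 0.0, 2.089]
ft_force: [0.0, 0.7, -0.6]
opening: 0.997
grip_force: 0.0
```

Request:
arm_command([
  [[0.063,0.175,0],-0.0015],
  [[0.063,0.175,0],0],
  [[0.063,0.175,0],0],
  [[0.063,0.175,0],0],
  [[0.063,0.175,0],0],
])

```text
t: 3.0
eef_pos: [300.8, -427.3, 214.8]
tcp_rot: [3.142, 0.0, 2.093]
ft_force: [0.3, -1.1, 0.2]
opening: 1.001
grip_force: 0.0
```

Request:
arm_command([
  [[0.063,0.175,0],0],
  [[0.063,0.175,0],0],
  [[0.063,0.175,0],0],
  [[0.063,0.175,0],0],
  [[0.063,0.175,0],0],
])

```text
t: 3.5
eef_pos: [450.5, -249.1, 214.9]
tcp_rot: [3.141, 0.001, 2.093]
ft_force: [0.9, -0.6, 0.6]
opening: 0.998
grip_force: 0.0
```

Request:
arm_command([
  [[0.154,0.08,0.04],0],
  [[0.154,0.08,0.04],0],
  [[0.154,0.08,0.04],0],
  [[0.154,0.08,0.04],0],
  [[0.154,0.08,0.04],0],
])

```text
t: 4.0
eef_pos: [438.8, -32.5, 164.5]
tcp_rot: [3.141, 0.001, 2.093]
ft_force: [1.1, 0.8, -0.1]
opening: 0.996
grip_force: 0.0
```

Request:
arm_command([
  [[0.1255,0.068,0],0],
  [[0.1255,0.068,0],0],
  [[0,0,0.152],0],
  [[0,0,0.152],0],
  [[0,0,0.152],0],
])

```text
t: 4.5
eef_pos: [437.3, 37.7, 49.8]
tcp_rot: [3.14, 0.001, 2.095]
ft_force: [1.2, 0.0, -0.4]
opening: 1.001
grip_force: 0.0
```

```bash
python3 - <<'E'
from cell import state,viewer
import cv2
print(state()['eef_pos'])
p,d=viewer.read_camera('scene'); cv2.imwrite('pics/s2.png',cv2.resize(p[120:360,240:560,::-1],None,fx=2,fy=2))
E
```

```text
[437.26861156  37.71537548  49.82504458]
```

View pics/s2.png

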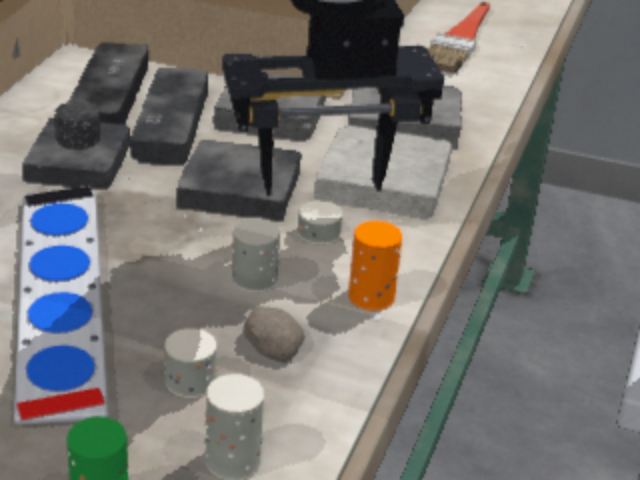

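The crop shows the open fingers, at (268,190) and (382,185), straddling the short core at (320,220), clear of the orange cylinder. Going down and gripping.

Request:
arm_command([
  [[0.0045,0,0.09],0],
  [[0,0,0.07],0],
  [[0,0,0.023],0],
  [[0,0,0],0],
  [[0,0,0],0],
])

```text
t: 5.05
eef_pos: [436.8, 38.2, 5.8]
tcp_rot: [3.141, 0.001, 2.097]
ft_force: [-0.1, -0.4, -0.4]
opening: 0.998
grip_force: 0.0
```

Request:
arm_command([
  [[0,0,0],0],
  [[0,0,0],0],
  [[0,0,0],0],
  [[0,0,0],0],
  [[0,0,0],0],
], claw=0)

```text
t: 5.55
eef_pos: [436.4, 38.3, 4.9]
tcp_rot: [3.142, 0.0, 2.098]
ft_force: [0.2, 0.1, 0.1]
opening: 0.636
grip_force: 0.0
```

Request:
arm_command([
  [[0,0,0],0],
  [[0,0,0],0],
  [[0,0,0],0],
  [[0,0,0],0],
  [[0,0,0],0],
])

```text
t: 6.05
eef_pos: [436.4, 38.2, 4.8]
tcp_rot: [-3.141, 0.0, 2.098]
ft_force: [0.1, -0.1, -0.7]
opening: 0.414
grip_force: 30.0
```

Request:
arm_command([
  [[0,0,-0.19],0],
  [[0,0,-0.19],0],
  [[0.108,0.1374,0],0],
  [[0.108,0.1374,0],0],
  [[0.108,0.1374,0],0],
])

```text
t: 6.55
eef_pos: [485.3, 161.5, 100.5]
tcp_rot: [3.14, 0.001, 2.097]
ft_force: [0.6, -0.0, -0.1]
opening: 0.417
grip_force: 30.0
```

Request:
arm_command([
  [[0.108,0.1374,0],0],
  [[0.108,0.1374,0],0],
  [[0.108,0.1374,0],0],
  [[0.108,0.1374,0],0],
  [[0,0,0],0],
])

```text
t: 7.05
eef_pos: [550.2, 326.6, 99.3]
tcp_rot: [3.14, -0.0, 2.101]
ft_force: [-0.0, -1.1, -1.4]
opening: 0.411
grip_force: 30.0
```

Request:
arm_command([
  [[0,0,0.1],0],
  [[0,0,0.1],0],
  [[0,0,0],0],
  [[0,0,0],0],
  [[0,0,0],0],
])

```text
t: 7.55
eef_pos: [549.7, 322.5, 51.1]
tcp_rot: [3.14, 0.0, 2.097]
ft_force: [-0.3, 0.2, -0.2]
opening: 0.414
grip_force: 30.0
```

Request:
arm_command([
  [[0,0,0.07],0],
  [[0,0,0.037],0],
  [[0,0,0.015],0],
  [[0,0,0],0],
  [[0,0,0],0],
])

```text
t: 8.05
eef_pos: [549.5, 322.6, 19.9]
tcp_rot: [3.141, 0.0, 2.098]
ft_force: [0.6, 0.1, -0.5]
opening: 0.417
grip_force: 30.0
```

Request:
arm_command([
  [[0,0,0],0],
  [[0,0,0],0],
  [[0,0,0],0],
  [[0,0,0],0],
  [[0,0,0],0],
], claw=0.8)

```text
t: 8.55
eef_pos: [549.2, 322.5, 19.3]
tcp_rot: [-3.142, 0.0, 2.098]
ft_force: [-0.6, -0.5, 0.4]
opening: 0.772
grip_force: 0.0
```

Request:
arm_command([
  [[0,0,-0.06],0],
  [[0,0,-0.13],0],
  [[0,0,-0.13],0],
  [[0,0,0],0],
  [[0,0,0],0],
])

```text
t: 9.05
eef_pos: [549.4, 322.6, 100.7]
tcp_rot: [3.14, 0.0, 2.098]
ft_force: [-1.2, -0.3, -1.0]
opening: 0.802
grip_force: 0.0
```

Request:
arm_command([
  [[0.0142,-0.1345,0],0.0012],
  [[0.0142,-0.1345,0],0],
  [[0.0142,-0.1345,0],0],
  [[0,0,0],0],
  [[0,0,0.16],0],
])

```text
t: 9.55
eef_pos: [458.5, 282.2, 62.1]
tcp_rot: [3.134, 0.001, 2.094]
ft_force: [1.3, 1.3, -0.8]
opening: 0.802
grip_force: 0.0
```

Request:
arm_command([
  [[0,0,0.12],0],
  [[0,0,0.07],0],
  [[0,0,0.029],0],
  [[0,0,0],0],
  [[0,0,0],0],
])

```text
t: 10.05
eef_pos: [456.9, 281.4, 5.0]
tcp_rot: [3.141, 0.0, 2.094]
ft_force: [0.1, -0.3, 0.1]
opening: 0.798
grip_force: 0.0
```

Request:
arm_command([
  [[0,0,0],0],
  [[0,0,0],0],
  [[0,0,0],0],
  [[0,0,0],0],
  [[0,0,0],0],
], claw=0)

```text
t: 10.55
eef_pos: [456.6, 281.3, 4.8]
tcp_rot: [3.141, 0.0, 2.094]
ft_force: [-0.2, -0.0, -0.6]
opening: 0.434
grip_force: 0.0
```

Request:
arm_command([
  [[0,0,0],0],
  [[0,0,0],0],
  [[0,0,0],0],
  [[0,0,-0.16],0],
  [[0,0,-0.16],0],
])

```text
t: 11.05
eef_pos: [455.8, 280.8, 84.4]
tcp_rot: [-3.138, -0.0, 2.094]
ft_force: [-0.3, 0.2, -1.1]
opening: 0.418
grip_force: 30.0
```

Request:
arm_command([
  [[-0.1107,0.1352,0],0],
  [[-0.1107,0.1352,0],0],
  [[-0.1107,0.1352,0],0],
  [[0,0,0],0],
  [[0,0,0],0],
])

```text
t: 11.55
eef_pos: [585.8, 259.4, 83.6]
tcp_rot: [-3.14, -0.0, 2.093]
ft_force: [-0.1, -0.4, -1.4]
opening: 0.415
grip_force: 30.0
```

Request:
arm_command([
  [[0,0,0.1],0],
  [[0,0,0.08],0],
  [[0,0,0],0],
  [[0,0,0],0],
  [[0,0,0],0],
])

```text
t: 12.05
eef_pos: [586.0, 260.4, 40.7]
tcp_rot: [3.14, 0.0, 2.094]
ft_force: [-0.5, -0.8, -1.7]
opening: 0.415
grip_force: 30.0
```

Request:
arm_command([
  [[0,0,0.04],0],
  [[0,0,0.025],0],
  [[0,0,0.013],0],
  [[0,0,0],0],
  [[0,0,0],0],
])

```text
t: 12.55
eef_pos: [585.8, 259.9, 19.9]
tcp_rot: [-3.141, 0.0, 2.094]
ft_force: [-0.3, -0.2, -1.1]
opening: 0.42
grip_force: 30.0
```

Request:
arm_command([
  [[0,0,0],0],
  [[0,0,0],0],
  [[0,0,0],0],
  [[0,0,0],0],
  [[0,0,0],0],
], claw=0.8)

```text
t: 13.05
eef_pos: [585.9, 260.0, 20.1]
tcp_rot: [3.142, 0.0, 2.094]
ft_force: [-0.1, -0.4, -0.2]
opening: 0.769
grip_force: 0.0
```

Request:
arm_command([
  [[0,0,-0.06],0],
  [[0,0,-0.13],0],
  [[0,0,-0.13],0],
  [[0,0,0],0],
  [[0,0,0],0],
])

```text
t: 13.55
eef_pos: [586.1, 260.1, 101.5]
tcp_rot: [3.14, 0.0, 2.094]
ft_force: [-0.4, -0.4, -1.3]
opening: 0.8
grip_force: 0.0
```

Request:
arm_command([
  [[-0.049,-0.1705,0],0],
  [[-0.049,-0.1705,0],0],
  [[-0.049,-0.1705,0],0],
  [[-0.049,-0.1705,0],0],
  [[0,0,0],0],
])

```text
t: 14.05
eef_pos: [458.3, 129.9, 99.4]
tcp_rot: [-3.137, -0.002, 2.092]
ft_force: [-0.2, -0.4, -0.1]
opening: 0.799
grip_force: 0.0
```

Request:
arm_command([
  [[0,0,0],0],
  [[0,0,0.15],0],
  [[0,0,0.13],0],
  [[0,0,0.078],0],
  [[0,0,0],0],
])

```text
t: 14.55
eef_pos: [462.2, 132.8, 8.1]
tcp_rot: [-3.138, -0.002, 2.095]
ft_force: [-0.1, 0.1, 0.7]
opening: 0.8
grip_force: 0.0
```

Request:
arm_command([
  [[0,0,0],0],
  [[0,0,0],0],
  [[0,0,0],0],
  [[0,0,0],0],
  [[0,0,0],0],
])

```text
t: 15.05
eef_pos: [462.9, 132.4, 11.2]
tcp_rot: [3.141, 0.0, 2.094]
ft_force: [0.6, 0.5, 0.8]
opening: 0.799
grip_force: 0.0
```

Request:
arm_command([
  [[0,0,0],0],
  [[0,0,0],0],
  [[0,0,0],0],
  [[0,0,0],0],
  [[0,0,0],0],
], claw=0)

```text
t: 15.55
eef_pos: [462.6, 132.4, 10.6]
tcp_rot: [-3.142, 0.0, 2.094]
ft_force: [-0.3, -0.4, 0.3]
opening: 0.433
grip_force: 0.0
```

Request:
arm_command([
  [[0,0,0],0],
  [[0,0,0],0],
  [[0,0,0],0],
  [[0,0,-0.16],0],
  [[0,0,-0.16],0],
])

```text
t: 16.05
eef_pos: [461.8, 132.2, 90.6]
tcp_rot: [-3.138, -0.001, 2.094]
ft_force: [1.1, -0.1, -1.4]
opening: 0.418
grip_force: 30.0
```

Request:
arm_command([
  [[-0.023,0.1703,0],0],
  [[-0.023,0.1703,0],0],
  [[-0.023,0.1703,0],0],
  [[-0.023,0.1703,0],0],
  [[0,0,0],0],
])

```text
t: 16.55
eef_pos: [625.3, 198.9, 90.0]
tcp_rot: [3.139, 0.001, 2.094]
ft_force: [-0.5, 0.5, -1.7]
opening: 0.417
grip_force: 30.0
```

Request:
arm_command([
  [[0,0,0],0],
  [[0,0,0.1],0],
  [[0,0,0.08],0],
  [[0,0,0],0],
  [[0,0,0],0],
])

```text
t: 17.05
eef_pos: [621.0, 197.2, 46.0]
tcp_rot: [-3.141, -0.0, 2.094]
ft_force: [0.5, -0.8, -1.9]
opening: 0.414
grip_force: 30.0
```

Request:
arm_command([
  [[0,0.003,0.04],0],
  [[0,0,0.025],0],
  [[0,0,0.013],0],
  [[0,0,0],0],
  [[0,0,0],0],
])

```text
t: 17.55
eef_pos: [622.4, 197.9, 26.2]
tcp_rot: [3.142, 0.0, 2.094]
ft_force: [-0.0, -0.7, -1.3]
opening: 0.416
grip_force: 30.0
```

Request:
arm_command([
  [[0,0,0],0],
  [[0,0,0],0],
  [[0,0,0],0],
  [[0,0,0],0],
  [[0,0,0],0],
], claw=0.8)

```text
t: 18.05
eef_pos: [622.3, 197.9, 26.2]
tcp_rot: [3.142, 0.0, 2.094]
ft_force: [-0.4, 0.9, -0.2]
opening: 0.771
grip_force: 0.0
```

Request:
arm_command([
  [[0,0,-0.06],0],
  [[0,0,-0.14],0],
  [[0,0,-0.14],0],
  [[0,0,0],0],
  [[0,0,0],0],
])

```text
t: 18.55
eef_pos: [622.6, 197.9, 112.7]
tcp_rot: [3.139, 0.001, 2.094]
ft_force: [-0.5, 0.0, -0.7]
opening: 0.799
grip_force: 0.0
```

Request:
arm_command([
  [[0.1633,-0.0822,0],0],
  [[0.1633,-0.0822,0],0],
  [[0.1633,-0.0822,0],0],
  [[0.1633,-0.0822,0],0],
  [[0.1633,-0.0822,0],0],
])

```text
t: 19.05
eef_pos: [429.3, 323.8, 110.3]
tcp_rot: [-3.14, 0.0, 2.094]
ft_force: [-0.1, 0.7, 0.6]
opening: 0.797
grip_force: 0.0
```

Request:
arm_command([
  [[0.1633,-0.0822,0],0],
  [[0,0,0],0],
  [[0,0,0],0],
  [[0,0,0.06],0],
  [[0,0,0],0],
])

```text
t: 19.55
eef_pos: [393.4, 347.5, 94.6]
tcp_rot: [-3.139, 0.0, 2.093]
ft_force: [0.1, -1.3, 0.6]
opening: 0.799
grip_force: 0.0
```

Request:
arm_command([
  [[0.002,0,0.1],0],
  [[0,0,0.1],0],
  [[0,0,0.08],0],
  [[0,0,0.03],0],
  [[0,0,0],0],
])

```text
t: 20.05
eef_pos: [393.2, 348.3, 18.0]
tcp_rot: [-3.14, 0.0, 2.093]
ft_force: [0.5, 0.9, 0.1]
opening: 0.801
grip_force: 0.0
```

Request:
arm_command([
  [[0,0,0],0],
  [[0,0,0],0],
  [[0,0,0],0],
  [[0,0,0],0],
  [[0,0,0],0],
], claw=0)

```text
t: 20.55
eef_pos: [393.0, 349.0, 18.9]
tcp_rot: [3.141, 0.0, 2.094]
ft_force: [-0.9, 0.5, 0.1]
opening: 0.437
grip_force: 0.0
```

Request:
arm_command([
  [[0,0,0],0],
  [[0,0,0],0],
  [[0,0,0],0],
  [[0,0,-0.05],0],
  [[0,0,-0.13],0],
])

```text
t: 21.05
eef_pos: [391.8, 348.1, 62.6]
tcp_rot: [-3.137, 0.0, 2.094]
ft_force: [0.2, 0.0, -1.0]
opening: 0.414
grip_force: 30.0
```

Request:
arm_command([
  [[0,0,-0.14],0],
  [[0,0,-0.08],0],
  [[0,0,0],0],
  [[0,0,0],0],
  [[0,0,0],0],
])

```text
t: 21.55
eef_pos: [392.4, 348.5, 117.4]
tcp_rot: [-3.14, 0.0, 2.094]
ft_force: [-0.5, 0.3, -2.3]
opening: 0.414
grip_force: 30.0
```

Request:
arm_command([
  [[-0.1586,0.0618,0],0],
  [[-0.1586,0.0618,0],0],
  [[-0.1586,0.0618,0],0],
  [[-0.1586,0.0618,0],0],
  [[-0.1586,0.0618,0],0],
])

```text
t: 22.05
eef_pos: [559.5, 214.3, 117.0]
tcp_rot: [-3.139, -0.001, 2.094]
ft_force: [0.8, 0.6, -2.3]
opening: 0.417
grip_force: 30.0
```

Request:
arm_command([
  [[-0.1586,0.0618,0],0],
  [[-0.1586,0.0618,0],0],
  [[-0.1586,0.0618,0],0],
  [[0,0,0],0],
  [[0,0,0],0],
])

```text
t: 22.55
eef_pos: [658.0, 135.0, 116.4]
tcp_rot: [-3.139, -0.001, 2.092]
ft_force: [-0.4, -0.2, -3.2]
opening: 0.418
grip_force: 30.0
```

Request:
arm_command([
  [[0,0,0.1],0],
  [[0,0,0.1],0],
  [[0,0,0],0],
  [[0,0,0],0],
  [[0,0,0],0],
])

```text
t: 23.05
eef_pos: [658.7, 136.4, 69.8]
tcp_rot: [3.14, 0.001, 2.094]
ft_force: [0.1, -0.5, -2.3]
opening: 0.417
grip_force: 30.0
```

Request:
arm_command([
  [[0,-0.002,0.07],0],
  [[0,0,0.05],0],
  [[0,0,0.02],0],
  [[0,0,0],0],
  [[0,0,0],0],
])

```text
t: 23.55
eef_pos: [658.2, 135.7, 34.0]
tcp_rot: [3.141, 0.0, 2.094]
ft_force: [0.2, -0.3, -2.9]
opening: 0.416
grip_force: 30.0
```

Request:
arm_command([
  [[0,0,0],0],
  [[0,0,0],0],
  [[0,0,0],0],
  [[0,0,0],0],
  [[0,0,0],0],
], claw=0.8)

```text
t: 24.05
eef_pos: [658.0, 135.6, 33.7]
tcp_rot: [3.141, 0.0, 2.094]
ft_force: [0.2, 0.2, 0.7]
opening: 0.77
grip_force: 0.0
```

Request:
arm_command([
  [[0,0,-0.06],0],
  [[0,0,-0.16],0],
  [[0,0,-0.18],0],
  [[0,0,-0.18],0],
  [[0,0,0],0],
])

```text
t: 24.55
eef_pos: [660.3, 136.0, 186.5]
tcp_rot: [3.132, 0.004, 2.094]
ft_force: [-0.1, -0.1, 0.0]
opening: 0.798
grip_force: 0.0
```

Request:
arm_command([
  [[-0.15,-0.1,0],0],
  [[-0.15,-0.1,0],0],
  [[-0.15,-0.1,0],0],
  [[-0.15,-0.1,0],0],
  [[0,0,0],0],
])

```text
t: 25.05
eef_pos: [645.8, -49.1, 179.1]
tcp_rot: [-3.141, 0.001, 2.089]
ft_force: [-0.0, 0.4, -0.1]
opening: 0.801
grip_force: 0.0
```

```bash
python3 - <<'E'
from h import *
p,d,X=world('top'); pads(X,p)
for h,c in [(39,(550,322.2)),(53,(586.2,259.8)),(67,(622,197.7)),(81,(658,135.6))]:
    m=(np.hypot(X[...,0]-c[0],X[...,1]-c[1])<36)&(abs(X[...,2]-h)<5); print(h,c); blobs(m,X)
p,d=viewer.read_camera('scene'); cv2.imwrite('pics/s9.png',p[...,::-1])
print(state()['eef_pos'])
E
```

```text
pads
[372. 157.] n 153 mean [646.5 146.1  16.3] rect [649.8 145.4] 52 28 zmed 16.4
[342. 177.] n 204 mean [611.2 199.8  16.3] rect [615.9 198.9] 52 41 zmed 16.3
[309. 197.] n 200 mean [575.5 260.   16.3] rect [581.9 259.8] 44 52 zmed 16.0
[275. 214.] n 237 mean [547.  319.5  16. ] rect [550.4 322.6] 52 52 zmed 16.0
red
[253. 224.] n 332 mean [529.2 358.6  16.1] rect [529.1 358.7] 63 17 zmed 16.2
39 (550, 322.2)
[272. 211.] n 412 mean [549.  322.   40.1] rect [549. 322.] 38 38 zmed 40.1
53 (586.2, 259.8)
[308. 188.] n 425 mean [585.6 259.3  54. ] rect [585.6 259.6] 38 38 zmed 54.1
67 (622, 197.7)
[344. 164.] n 435 mean [621.9 197.3  68.1] rect [622.1 197.1] 39 39 zmed 68.2
81 (658, 135.6)
[382. 141.] n 454 mean [657.5 135.6  82.1] rect [657.9 135.3] 39 38 zmed 82.2
[646.09187226 -45.14817672 178.94923844]
```

View pics/s9.png

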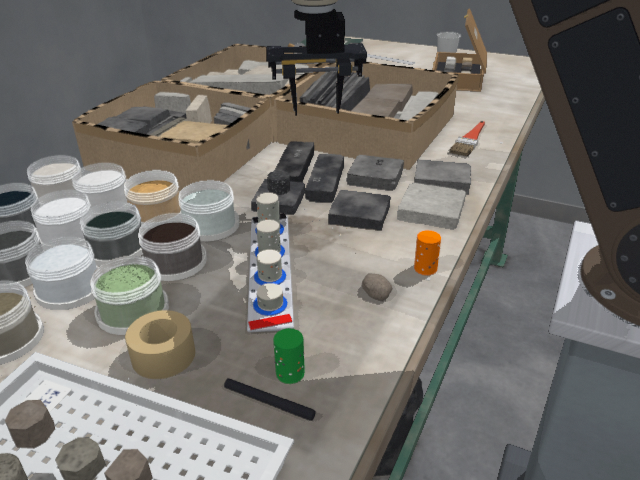

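The picture shows all four cores upright on their pads, rising from the red end at (270,322) to the far end at (268,205), each within about 1 mm of centre. The pebble is still at (376,287), and the gripper is clear at (315,85).

```bash
python3 -c "
from cell import env; print(env.job_done())"
```

```text
the job is handed in; nothing more can be done
None
```

The job is handed in: all four cores stand upright on their pads in height order from the red end, each measured within about 1 mm of its pad centre, and the pebble was left where it lay.

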